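Clamp the driver case and hold its heat-sink cover over the screw holes

TASK

First push the red lever of the clamp head all the way down so that the motor-driver case is locked. Then pick up the aluminium cover plate by its black heat sink and hold it level over the open case, hovering about 15 mm above the case's rim without ever touching it, turned and centred so that all four threaded holes can be seen whole through the four holes of the plate, ready for a colleague to drop the screws in. Finish while still holding it there, motionless, and leave the multimeter, the screw tray and the solder reel where they are.

Things in the scene. Friction and masses are not known exactly. Their poses are not given: they have to be found in the camera images.
- fixture: Fixed assembly fixture on a 2 mm grey mat (mat top at z = 0.002): dark base plate (180 x 240 x 10 mm) that carries the open white case (140 along x, 100 along y, 55 mm high, rim 65 mm above the origin) and, on the case's +y side, a blue clamp head (46 x 36 mm, top 73 mm above the origin) with a red lever. It does not move. Origin: underside of the base plate, under the centre of the case; x along the case's long side, y from the case towards the clamp head, z up.
- case_top (a point): Centre of the case's open mouth at rim height, 65 mm above the fixture's origin; axes as the fixture. The four threaded holes (dark, 5 mm across, in 11 mm brass inserts on the corner bosses) lie at x = +-58, y = +-38 mm from it, level with the rim.
- case_hole_a (a point): Mouth of the threaded hole at x = +58, y = +38 mm from case_top.
- case_hole_b (a point): Mouth of the threaded hole at x = -58, y = -38 mm from case_top (diagonally opposite).
- clamp_lever (a joint): Angle of the clamp lever (rad): 0 = all the way down (level, locked, at its stop), positive = raised; starts between 0.6 and 1.0. It turns about the fixture's x axis through lever_pivot, points away from the case (fixture +y) when down, and stays where it is left; friction about 0.15 N m, so a push of 2 to 4 N near its end moves it.
- lever_pivot (a point): Pivot of the lever, in the middle of the clamp head: 100 mm from the case centre along the fixture's +y, 60 mm above the fixture's origin; axes as the fixture.
- lever_end (a point): Free end of the lever, 90 mm from the pivot along the middle of the bar. The steel bar is 16 mm wide, 10 mm thick; its red grip covers the last 54 mm and is 18 mm wide, 12 mm thick. This point turns with the lever: its y axis runs along the lever outwards, its x axis along the hinge.
- cover: Loose aluminium cover plate, 140 (x) x 100 (y) x 4 mm, about 0.25 kg, with a black finned heat sink in the middle of its upper face (60 along x, 30 along y, from 4 to 40 mm above the underside) and four 14 mm holes near the corners at x = +-58, y = +-38 mm. Looks the same after half a turn; either way round is right. Lies flat on the mat, heat sink up. Origin: centre of the underside.
- cover_grip (a point): Point to grip, on the axis of the cover's heat sink, 28 mm above the plate's underside (12 mm below the fins' top); grip across the 30 mm width (the cover's y axis). Axes as the cover.
- cover_hole_a (a point): Centre of the plate's hole at x = +58, y = +38 mm, at the plate's underside.
- cover_hole_b (a point): Centre of the plate's hole at x = -58, y = -38 mm, at the plate's underside.
- meter: Yellow multimeter lying on the mat, 75 x 150 x 34 mm; origin at the centre of its underside. Leave alone.
- screw_tray: Blue open tray with screws, 90 x 120 x 35 mm; origin at the centre of its underside. Leave alone.
- solder_reel: Metal solder reel standing on its flange, 60 mm across, 42 mm high; origin at the centre of its underside. Leave alone.
Mind the look-alikes: they are no part of the job. Several things have the shape of the cover; the one meant has the colours described above.

How it is judged:
By the outcome, as a careful person would: the job done as asked, in the order asked, and still so for the second after the job is handed in, while the arm keeps its last pose, push and grip.
It also fails if it takes over 54 s, if anything falls off the work surface, if the arm or the gripper's body presses on something with over 40 N, if the wrist force passes 120 N, or if a joint passes its speed limit or range.

ROBOT

A 6-joint arm with a two-finger parallel gripper is mounted at the origin on the work surface. World frame = base frame: x ahead of the robot, y to its left, z up, the work surface at z = 0. Lengths are in mm, angles in degrees, forces in N, time in s.
With the tool pointing down it reaches from about 350 to 850 mm from the base axis. Payload 8.1 kg.
Tool frame: the origin (TCP) lies midway between the tips of the shut fingers; the grasp point (between the pads) lies 19 mm behind it (r.grip_point_offset is the distance from the TCP to the grasp point, in mm); z points along the fingers, y is the line along which they close (so a half turn about z gives the same grasp; the last joint's range is limited). The gripper opens to 85 mm and grips with 20 to 120 N. Pads are 22 mm wide; open, the fingers measure 114 mm over their backs; the gripper's body (76 mm by 85 mm) begins 54 mm behind the grasp point. The pads swing forward as they close: fully open they stand 13 mm farther back than shut.
Start: joints at [58.934, 7.471, 85.268, -0, 87.261, -4.893], TCP at [264.627, 538.496, 231.292] pointing down, gripper open.
Joint ranges: [-169.43, 169.43], [-51.17, 129.36], [1.28, 143.12], [-76.62, 256.62], [0, 156.53], [-152.29, 152.29]. Speed limits (degrees/s): [136.94, 136.94, 159.86, 180, 180, 180].

INTERFACE

Orientations are given as [roll, pitch, yaw] about the fixed x, y, z axes, in that order (R = Rz(yaw) Ry(pitch) Rx(roll)).
In Python, from bench import r gives the robot as it stands.
- The arm moves only by the shell command python3 -m inch 'ROWS' [FORCE]. ROWS is JSON, one flat list of numbers, 7 for each row, row after row: the shift along the world's x, y, z in m, then the turn, a rotation vector about the world's x, y, z in degrees, then the closure in counts, from 0 (fully open) to 255 (shut). A call has 1 to 10 rows; each row shifts and turns the commanded pose from where the row before left it; what a row does not reach is not made up. A row lasts 1/10 s, in which the tool goes at most 50 mm and 8.59 degrees, less where a joint would pass 70% of its speed; a pose out of reach is approached as far as the arm can. A call with a gripper value outside its range is refused whole. The fingers move at their own pace and stop on an object; FORCE is the grip in N (left out, the last holds). Time passes only in rows, so rows that do not move let the fingers close. It gives the time, the measured TCP pose, the force and the opening at its end, in the units of the state.
- r.sense(): the state, without advancing time (a new reading comes with each control period).
- r.snapshot(name): name is "side" or "top"; returns (picture, depth): 400x640x3 uint8, red, green, blue; 400x640 float32, mm along the optical axis (not along the pixel's ray), 0 where there is no reading.
- r.get_calibration(name): a dict with "fovy" (degrees; the focal length in pixels is half the picture's height over the tangent of half this angle, whatever the lens; pixels are square), "cx", "cy" (the principal point, pixels), "position" and "rotation" of the camera in the world. Camera axes: x right, y up, looking along -z (the intrinsics and any distortion apply to the point x, -y, -z); pixel columns grow to the right and rows downward; lengths in mm; the calibration is good to about 2 mm. A picture is of the moment at which its call begins. get_calibration takes no time and is no camera call.
- r.hand_in(): hands the job in, once; it reports no verdict.
The state is a dict: "time": time; "joint_pos": joint angles; "qd": joint speeds; "joint_efforts": joint torques, N m; "tool_pos": TCP position; "tcp_rot": TCP orientation; "ft_force": force on the tool from outside, world axes, zero at the start; "wrist_torque": the same for the moment, N m; "finger_gap": finger opening in mm.
Only numpy, scipy, OpenCV 4.12 (cv2) and the standard library are available. Lean on these libraries where they do the work, as an engineer would, in place of code of your own. Each camera call takes 0.05 s, during which the arm holds its last target. There are 200 camera calls.

## Working session

There is one attempt and no reset: what is moved stays moved. The work goes in short steps, Python scripts to look and compute and a shell command to move; the robot and the scene stay as the last step left them, time stands still between calls to the robot, and variables do not carry over. Pictures are saved under pics/ and viewed, on a budget of 10 in all, crops included, one or two more only if the job needs it, and the job is handed in when it is done.

```bash
ls; mkdir -p pics; cat > h.py <<'E'
import numpy as np, cv2
from bench import r
def cal(n):
    c=r.get_calibration(n); f=200/np.tan(np.radians(c['fovy'])/2); return c,f
def snap(n,name):
    im,d=r.snapshot(n); np.savez('pics/'+name+'.npz',im=im,d=d); cv2.imwrite('pics/'+name+'.png',im[:,:,::-1]); return im,d
E
python3 - <<'E'
from h import *
for n in('top','side'):
    print(n,r.get_calibration(n)); snap(n,n+'0')
print(r.sense(), r.grip_point_offset)
E
```

```text
pics
top {'fovy': 51.32024349198874, 'cx': 324.16177655189824, 'cy': 197.03649119494548, 'position': array([ 480.56656321,  -14.62941959, 1193.91350221]), 'rotation': array([  4.58246163,  -0.74549829, -89.46236692])}
side {'fovy': 47.14545733993234, 'cx': 318.4329417888238, 'cy': 202.56094672709514, 'position': array([ 160.72942814, -727.73992299,  850.14254696]), 'rotation': array([ 48.16630742,   0.56049214, -32.1394753 ])}
{'time': 0.1, 'joint_pos': array([ 5.89368500e+01,  7.51206145e+00,  8.53244492e+01,  8.65629388e-04,
        8.72629481e+01, -4.89171241e+00]), 'qd': array([ 0.10599014,  0.01530373, -0.16481609,  0.03336612,  0.062372  ,
       -0.08031207]), 'joint_efforts': array([ 7.84350450e-04, -5.70957899e+01, -5.01941907e+01, -3.13772152e-04,
        8.19823996e-03, -2.20434589e-05]), 'tool_pos': array([264.33099126, 538.0631963 , 230.32249008]), 'tcp_rot': array([-1.79900977e+02, -9.34254340e-03,  1.53828512e+02]), 'ft_force': array([-0.16280589, -0.27308788, -0.37657363]), 'wrist_torque': array([ 0.03398974,  0.07142184, -0.01619452]), 'finger_gap': 85.25949803613294} 18.700000000000003
```

View pics/top0.png

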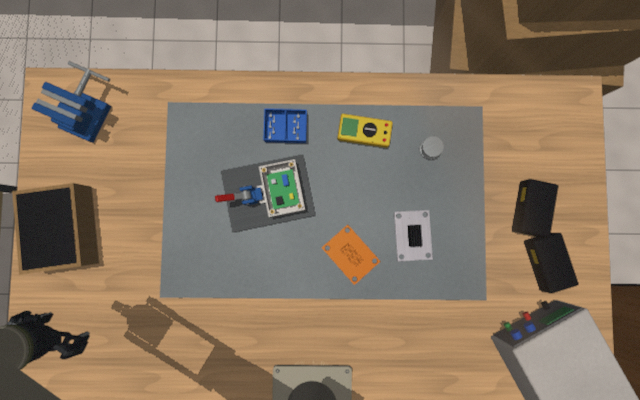

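View pics/side0.png

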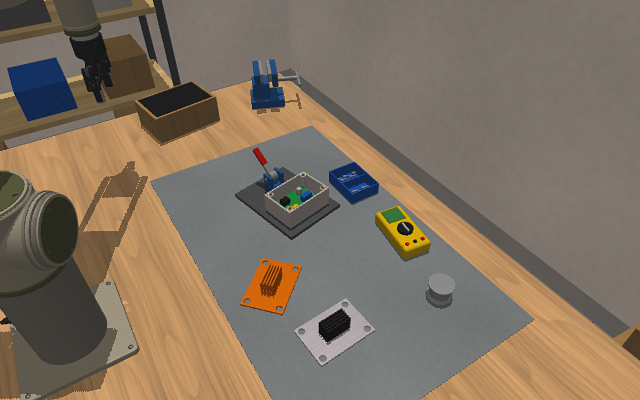

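```bash
python3 - <<'E'
import cv2,numpy as np
im=cv2.imread('pics/top0.png')
R=lambda a,k:cv2.resize(a,None,fx=k,fy=k,interpolation=cv2.INTER_CUBIC)
A=R(im[150:236,210:320],5); B=R(im[205:267,392:434],5) 
c=np.zeros((430,765,3),np.uint8); c[:,:550]=A; c[:310,555:765]=B
cv2.imwrite('pics/c1.png',c)
E
```

```text
(no output)
```

View pics/c1.png

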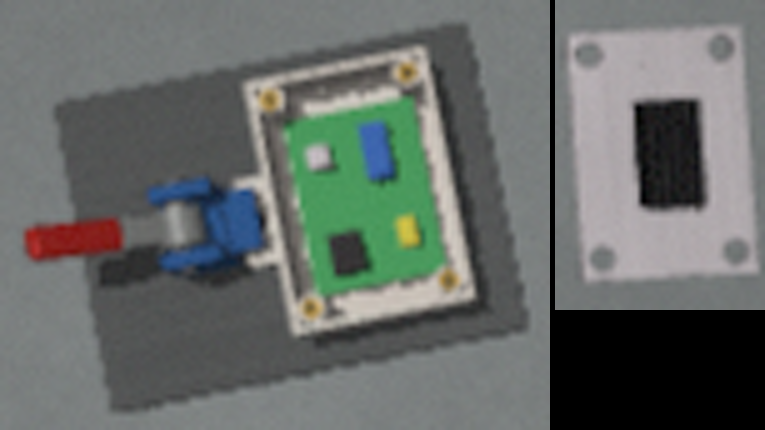

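```bash
cat >> h.py <<'E'
from scipy.spatial.transform import Rotation as Ro
def ray(n,uv):
    c,f=cal(n); uv=np.atleast_2d(uv).astype(float)
    d=np.c_[(uv[:,0]-c['cx'])/f,-(uv[:,1]-c['cy'])/f,-np.ones(len(uv))]
    return np.array(c['position']),d@Ro.from_euler('xyz',c['rotation'],degrees=True).as_matrix().T
def atz(n,uv,z):
    p,d=ray(n,uv); return p+d*((z-p[2])/d[:,2])[:,None]
def proj(n,P):
    c,f=cal(n); q=(np.atleast_2d(P)-c['position'])@Ro.from_euler('xyz',c['rotation'],degrees=True).as_matrix()
    return np.c_[c['cx']-f*q[:,0]/q[:,2],c['cy']+f*q[:,1]/q[:,2]]
def fit(M,W): # planar rigid
    m=M-M.mean(0); w=W[:,:2]-W[:,:2].mean(0)
    a=np.arctan2((m[:,0]*w[:,1]-m[:,1]*w[:,0]).sum(),(m*w).sum())
    R=np.array([[np.cos(a),-np.sin(a)],[np.sin(a),np.cos(a)]]); s=np.sqrt((w**2).sum()/(m**2).sum())
    return W[:,:2].mean(0)-R@M.mean(0),np.degrees(a),s,np.abs(w-m@R.T).max()
C=np.array([[58,38],[-58,38],[-58,-38],[58,-38.]])
E
python3 - <<'E'
from h import *
px=lambda a,o:(np.array(a)+.5)/5-.5+o
I=px([(270,100),(311,308),(448,280),(407,72)],np.array([210,150]))
H=px(np.array([(589,54),(602,258),(737,250),(721,47)])-[555,0],np.array([392,205]))
for n,P,z in(('case',I,67),('cover',H,4)):
    W=atz('top',P,z); print(n,W.round(1).tolist())
    # image left -> world +y side ; clamp at +y
    for M in (C,):
        print(fit(M,W))
Z=np.load('pics/top0.npz');im,d=Z['im'].astype(int),Z['d']
m=(im[:,:,0]>120)&(im[:,:,1]<60)&(im[:,:,2]<60); m[:,330:]=0
v,u=np.nonzero(m);p,D=ray('top',np.c_[u,v]);w=p+D*d[v,u][:,None]
o=np.argsort(w[:,1]);print(w[o][::max(1,len(o)//12)].round(0).tolist())
Z=np.load('pics/side0.npz');im,d=Z['im'].astype(int),Z['d']
m=(im[:,:,0]>120)&(im[:,:,1]<60)&(im[:,:,2]<60); m[:,:230]=0;m[:,300:]=0
v,u=np.nonzero(m);p,D=ray('side',np.c_[u,v]);w=p+D*d[v,u][:,None]
o=np.argsort(w[:,1]);print(w[o][::max(1,len(o)//12)].round(0).tolist())
E
```

```text
case [[644.3, 137.3, 67.0], [531.1, 112.8, 67.0], [547.1, 39.0, 67.0], [660.6, 63.0, 67.0]]
(array([595.76710045,  87.99975941]), np.float64(12.12821804597166), np.float64(0.9987307205925646), np.float64(0.30401509708806174))
cover [[525.5, -242.4, 4.0], [409.7, -249.2, 4.0], [414.9, -326.2, 4.0], [530.3, -318.2, 4.0]]
(array([ 470.09678042, -284.00350774]), np.float64(3.6816761578898407), np.float64(1.001819969256187), np.float64(0.6162831740632981))
[[481.0, -15.0, 1194.0], [564.0, 215.0, 96.0], [571.0, 219.0, 101.0], [569.0, 222.0, 100.0], [560.0, 226.0, 104.0], [559.0, 229.0, 114.0], [570.0, 233.0, 111.0], [562.0, 237.0, 115.0], [564.0, 239.0, 116.0], [570.0, 242.0, 115.0], [564.0, 245.0, 123.0], [564.0, 248.0, 121.0], [576.0, 283.0, 4.0]]
[[161.0, -728.0, 850.0], [330.0, -115.0, 5.0], [562.0, 210.0, 95.0], [563.0, 214.0, 89.0], [573.0, 219.0, 99.0], [562.0, 221.0, 95.0], [570.0, 225.0, 100.0], [566.0, 228.0, 103.0], [563.0, 233.0, 108.0], [570.0, 235.0, 107.0], [560.0, 238.0, 119.0], [558.0, 242.0, 115.0], [563.0, 245.0, 117.0], [554.0, 249.0, 122.0]]
```

```bash
python3 -m inch '[0.03,-0.03,0,0,0,3,255, 0.03,-0.03,0,0,0,3,255, 0.03,-0.03,0,0,0,3,255, 0.03,-0.03,0,0,0,3,255, 0.03,-0.03,0,0,0,3,255, 0.03,-0.03,0,0,0,3,255, 0.03,-0.03,0,0,0,3,255, 0.03,-0.03,0,0,0,3,255, 0.03,-0.03,0,0,0,3,255, 0.028,-0.026,0,0,0,3,255]' 40; python3 -m inch '[0,0,-0.03,0,0,0,255, 0,0,-0.03,0,0,0,255, 0,0,-0.02,0,0,0,255, 0,0,0,0,0,0,255]'
```

```text
time: 1.1
tool_pos: [563.5, 240.6, 230.8]
tcp_rot: [-180.0, -0.0, -176.1]
ft_force: [0.5, 1.1, -0.2]
finger_gap: -0.2
time: 1.5
tool_pos: [559.9, 241.3, 146.5]
tcp_rot: [-179.9, -0.4, -176.2]
ft_force: [0.5, -0.6, -0.9]
finger_gap: 0.0
```

```bash
python3 -m inch '[0,0,-0.01,0,0,0,255, 0,0,-0.01,0,0,0,255, 0,0,-0.01,0,0,0,255, 0,0,-0.01,0,0,0,255, 0,0,-0.01,0,0,0,255, 0,0,-0.01,0,0,0,255]'; python3 -m inch '[0,0,-0.005,0,0,0,255, 0,0,-0.005,0,0,0,255, 0,0,-0.003,0,0,0,255, 0,0,0,0,0,0,255]'
```

```text
time: 2.1
tool_pos: [562.8, 242.7, 90.9]
tcp_rot: [180.0, 0.0, -176.2]
ft_force: [0.7, 0.7, 3.4]
finger_gap: 0.3
time: 2.5
tool_pos: [562.4, 242.4, 77.8]
tcp_rot: [-180.0, -0.0, -176.2]
ft_force: [0.3, 0.1, -0.1]
finger_gap: 0.2
```

```bash
python3 -m inch '[0,0,-0.004,0,0,0,255, 0,0,-0.003,0,0,0,255, 0,0,-0.002,0,0,0,255, 0,0,0,0,0,0,255]'; python3 -m inch '[0,0,-0.001,0,0,0,255, 0,0,0,0,0,0,255]';python3 -m inch '[0,0,-0.001,0,0,0,255, 0,0,0,0,0,0,255]'
```

```text
time: 2.9
tool_pos: [562.5, 242.4, 68.9]
tcp_rot: [-180.0, -0.0, -176.2]
ft_force: [-0.0, -0.8, 0.1]
finger_gap: -0.1
time: 3.1
tool_pos: [562.5, 242.4, 68.1]
tcp_rot: [-180.0, -0.0, -176.2]
ft_force: [-0.0, 0.1, -0.2]
finger_gap: 0.2
time: 3.3
tool_pos: [562.6, 242.4, 68.0]
tcp_rot: [-180.0, -0.0, -176.2]
ft_force: [-2.8, -1.3, 7.0]
finger_gap: 0.0
```

```bash
python3 -m inch '[0,0,-0.001,0,0,0,255, 0,0,0,0,0,0,255]';python3 -m inch '[0,0,0.02,0,0,0,255, 0,0,0.03,0,0,0,255,0,-0.02,0.05,0,0,0,255,0,-0.04,0.02,0,0,0,150,-0.01,-0.05,0,0,0,0,60,-0.01,-0.05,0,0,0,0,0,-0.01,-0.05,0,0,0,0,0,-0.01,-0.05,0,0,0,0,0,-0.01,-0.05,0,0,0,0,0,-0.01,-0.05,0,0,0,0,0]'
python3 -m inch '[-0.01,-0.05,0,0,0,0,0,-0.01,-0.05,0,0,0,0,0,-0.01,-0.05,0,0,0,0,0,-0.01,-0.04,0,0,0,0,0,0,-0.005,0,0,0,0,0,0,0,0,0,0,0,0]'
python3 - <<'E'
from h import *
Z,_=snap('side','side1'); cv2.imwrite('pics/c2.png',cv2.resize(Z[130:260,220:360,::-1],None,fx=4,fy=4,interpolation=2))
im,d=Z.astype(int),_
m=(im[:,:,0]>120)&(im[:,:,1]<60)&(im[:,:,2]<60)&(d>0); m[:,:220]=0;m[:,300:]=0;m[240:]=0
v,u=np.nonzero(m);p,D=ray('side',np.c_[u,v]);w=p+D*d[v,u][:,None]
o=np.argsort(w[:,1]);print(w[o][::max(1,len(o)//12)].round(0).tolist())
print(r.sense()['tool_pos'],r.sense()['joint_pos'])
E
```

```text
time: 3.5
tool_pos: [562.7, 242.5, 67.8]
tcp_rot: [-180.0, 0.0, -176.2]
ft_force: [-7.1, -1.9, 12.4]
finger_gap: -0.1
time: 4.5
tool_pos: [502.9, -112.2, 182.7]
tcp_rot: [-180.0, 0.0, -176.2]
ft_force: [1.1, -1.0, -0.6]
finger_gap: 85.3
time: 5.1
tool_pos: [463.7, -303.4, 182.3]
tcp_rot: [180.0, -0.0, -176.3]
ft_force: [0.0, 0.5, 0.4]
finger_gap: 85.2
[[569.0, 223.0, 70.0], [564.0, 225.0, 71.0], [559.0, 229.0, 63.0], [565.0, 234.0, 65.0], [554.0, 237.0, 68.0], [568.0, 241.0, 66.0], [557.0, 243.0, 66.0], [565.0, 247.0, 67.0], [560.0, 250.0, 67.0], [552.0, 253.0, 69.0], [557.0, 256.0, 68.0], [550.0, 261.0, 68.0], [548.0, 262.0, 68.0], [552.0, 266.0, 67.0], [555.0, 271.0, 67.0]]
[ 464.11757629 -302.1989839   182.33982092] [-3.83871915e+01  1.98779071e+00  9.62055303e+01  2.07781644e-02
  8.18581488e+01 -1.32146868e+02]
```

View pics/c2.png

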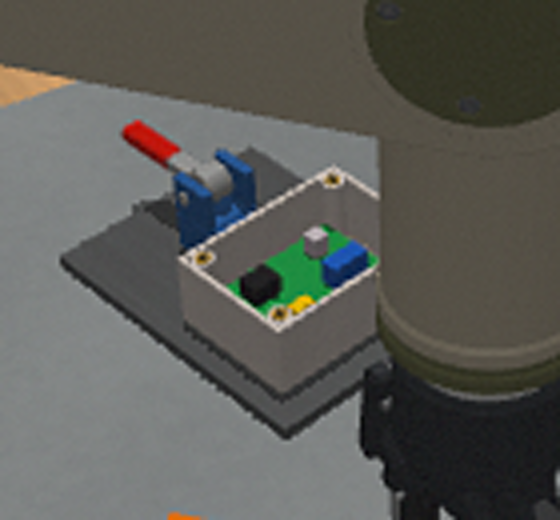

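```bash
python3 -m inch '[0.006,0.018,-0.02,0,0,0,0, 0,0,-0.03,0,0,0,0, 0,0,-0.03,0,0,0,0, 0,0,-0.03,0,0,0,0, 0,0,-0.02,0,0,0,0, 0,0,-0.015,0,0,0,0, 0,0,0,0,0,0,0]'; python3 -c "
from bench import r
s=r.sense();print(s['tool_pos'],s['tcp_rot'],s['ft_force'])"
```

```text
time: 5.85
tool_pos: [469.3, -282.0, 35.4]
tcp_rot: [179.8, -0.2, -176.1]
ft_force: [-0.4, 0.8, -0.7]
finger_gap: 85.6
[ 469.26405092 -281.96125716   35.38004831] [ 179.83283759   -0.18116422 -176.07774803] [-0.41245652  0.80246172 -0.69961564]
```

```bash
python3 -m inch '[0.001,-0.002,-0.012,0,0,0,0, 0,0,-0.007,0,0,0,0, 0,0,-0.005,0,0,0,0, 0,0,0,0,0,0,80, 0,0,0,0,0,0,120, 0,0,0,0,0,0,255, 0,0,0,0,0,0,255, 0,0,0,0,0,0,255,0,0,0,0,0,0,255]' 70;  python3 -m inch '[0,0,0.005,0,0,0,255, 0,0,0.015,0,0,0,255, 0,0,0.03,0,0,0,255, 0,0,0.04,0,0,0,255, 0,0,0.04,0,0,0,255, 0,0,0,0,0,0,255, 0,0,0,0,0,0,255]'
```

```text
time: 6.75
tool_pos: [471.9, -286.7, 14.4]
tcp_rot: [-180.0, 0.1, -176.2]
ft_force: [-0.3, 0.7, 4.8]
finger_gap: 29.4
time: 7.45
tool_pos: [472.1, -286.9, 145.7]
tcp_rot: [-179.9, 0.1, -176.2]
ft_force: [-0.2, 0.7, -3.7]
finger_gap: 28.9
```

```bash
python3 -m inch '[0.006,0.02,0,0,0,0.4,255, 0.01,0.03,0,0,0,0.9,255, 0.013,0.04,0,0,0,0.9,255, 0.014,0.042,0,0,0,0.9,255, 0.014,0.042,0,0,0,0.9,255, 0.014,0.042,0,0,0,0.9,255, 0.014,0.042,0,0,0,0.9,255, 0.014,0.042,0,0,0,0.9,255, 0.014,0.04,0,0,0,0.9,255, 0.008,0.025,0,0,0,0.5,255]'; python3 -m inch '[0.003,0.01,0,0,0,0.2,255,0,0,0,0,0,0,255,0,0,0,0,0,0,255]'
python3 - <<'E'
from h import *
Z,_=snap('side','side2'); T,_=snap('top','top2')
s=r.sense();print(s['tool_pos'],s['tcp_rot'],s['finger_gap'])
print(proj('top',[595.8,88,67]))
R=lambda a:cv2.resize(a[:,:,::-1],None,fx=5,fy=5,interpolation=2)
cv2.imwrite('pics/c3.png',np.hstack([R(T[135:245,245:325]),R(Z[130:240,255:335])]))
E
```

```text
time: 8.45
tool_pos: [591.2, 81.7, 141.3]
tcp_rot: [179.9, -0.2, -167.9]
ft_force: [0.1, 0.1, -3.3]
finger_gap: 29.0
time: 8.75
tool_pos: [594.4, 87.7, 142.4]
tcp_rot: [-180.0, -0.1, -167.9]
ft_force: [-0.2, -0.6, -2.8]
finger_gap: 28.9
[594.81824705  87.18699752 143.14262658] [-1.79985380e+02 -7.08571415e-02 -1.67962701e+02] 28.52437108494732
[[281.39750266 187.50458059]]
```

View pics/c3.png

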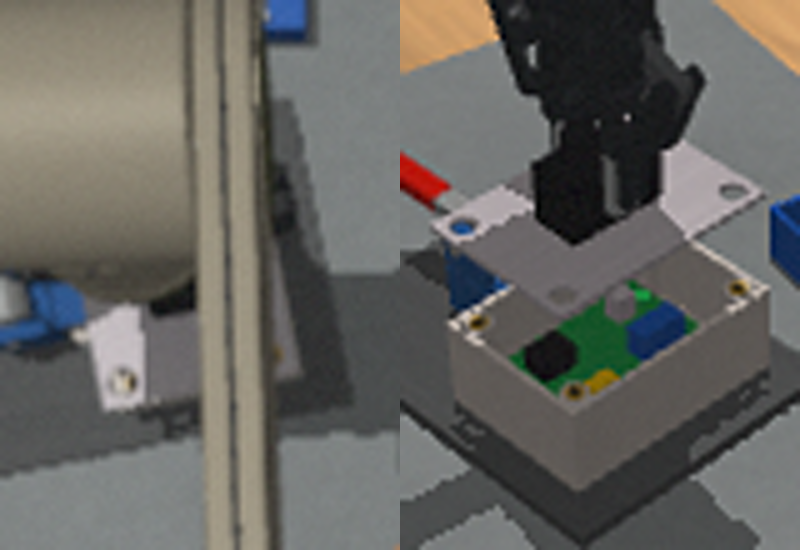

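```bash
cat >> h.py <<'E'
from scipy.optimize import least_squares
def pose(n,uv,M,x0,free):  # free: subset of x,y,z,yaw,pitch,roll
    x0=np.array(x0,float)
    def f(q):
        x=x0.copy();x[free]=q
        P=np.c_[M,np.zeros(len(M))]@Ro.from_euler('xyz',[x[5],x[4],x[3]],degrees=True).as_matrix().T+x[:3]
        return (proj(n,P)-uv).ravel()
    s=least_squares(f,x0[free]);x=x0.copy();x[free]=s.x;return x.round(2),np.abs(s.fun).max().round(2)
E
python3 - <<'E'
from h import *
px=lambda a:(np.array(a)-[400,0]+.5)/5-.5+[255,130]
# image left=-? identify by projecting
print('proj inserts', [(M.tolist(),(proj('side',np.r_[np.array([595.77,88])+[[np.cos(.2117)*M[0]-np.sin(.2117)*M[1],np.sin(.2117)*M[0]+np.cos(.2117)*M[1]]][0],67])[0]).round(1).tolist()) for M in C])
M=C[[1,2,3]]
I=px([(478,323),(573,391),(738,288)]);H=px([(462,228),(563,294),(735,191)]);print(I.round(1))
print(pose('side',I,M,[595,88,67,12,0,0],[0,1,3]))
print(pose('side',H,M,[595,88,132.5,12,0,0],[0,1,3]))
print(pose('side',H,M,[595,88,132.5,12,0,0],[0,1,2,3]))
Z=np.load('pics/side2.npz');im,d=Z['im'].astype(int),Z['d']
H3=[]
P,D=ray('side',[[u,v] for v in range(160,195) for u in range(260,332)]);uv=[(u,v) for v in range(160,195) for u in range(260,332)]
w=P+D*np.array([d[v,u] for u,v in uv])[:,None]
c=np.array([im[v,u] for u,v in uv])
k=(w[:,2]>122)&(w[:,2]<146)&(c.max(1)-c.min(1)<25)&(c.min(1)>80);w=w[k];A=np.c_[w[:,:2]-[595,88],np.ones(len(w))]
x=np.linalg.lstsq(A,w[:,2],rcond=None)[0];print(k.sum(),'tilt deg',np.degrees(x[:2]),'z',x[2])
E
```

```text
proj inserts [([58.0, 38.0], [302.8, 174.8]), ([-58.0, 38.0], [270.3, 194.3]), ([-58.0, -38.0], [289.6, 208.2]), ([58.0, -38.0], [322.2, 187.4])]
[[270.2 194.2]
 [289.2 207.8]
 [322.2 187.2]]
(array([595.79,  88.85,  67.  ,  11.87,   0.  ,   0.  ]), np.float64(0.2))
(array([593.24,  88.47, 132.5 ,  12.35,   0.  ,   0.  ]), np.float64(0.42))
(array([588.75,  79.88, 140.29,  12.46,   0.  ,   0.  ]), np.float64(0.32))
864 tilt deg [-0.14305145  0.25437393] z 134.09021112792388
```

```bash
python3 -m inch '[0.001,0,-0.005,0,0,0,255,0.0015,0,-0.01,0,0,-0.2,255,0,0,-0.01,0,0,0,255,0,0,-0.01,0,0,0,255,0,0,-0.006,0,0,0,255,0,0,-0.004,0,0,0,255,0,0,0,0,0,0,255,0,0,0,0,0,0,255]'
python3 - <<'E'
from h import *
Z=[];
for i in range(3): z,d=snap('side','side3');T,_=snap('top','top3');Z.append(z);s=r.sense();print(s['tool_pos'].round(1),s['tcp_rot'].round(2))
z=np.mean(Z,0).astype(np.uint8)
R=lambda a,k:cv2.resize(a[:,:,::-1],None,fx=k,fy=k,interpolation=2)
cv2.imwrite('pics/c4.png',R(z[145:220,255:335],8))
im=z.astype(int)
uv=[(u,v) for v in range(160,212) for u in range(260,332)];P,D=ray('side',uv)
w=P+D*np.array([d[v,u] for u,v in uv])[:,None]
c=np.array([im[v,u] for u,v in uv])
k=(w[:,2]>78)&(w[:,2]<95)&(c.max(1)-c.min(1)<25)&(c.min(1)>80);w=w[k];A=np.c_[w[:,:2]-[595,88],np.ones(len(w))]
x=np.linalg.lstsq(A,w[:,2],rcond=None)[0];print(k.sum(),'tilt deg',np.degrees(x[:2]),'z',x[2],np.median(w[:,2]))
E
```

```text
time: 9.65
tool_pos: [598.1, 88.8, 99.0]
tcp_rot: [-180.0, 0.0, -168.1]
ft_force: [0.7, 0.1, -1.6]
finger_gap: 28.8
[598.4  88.7  99.4] [-1.7999e+02  6.0000e-02 -1.6807e+02]
[598.3  88.7  99.4] [-1.7999e+02  6.0000e-02 -1.6807e+02]
[598.1  88.7  99.1] [-1.7999e+02  4.0000e-02 -1.6807e+02]
832 tilt deg [ 0.00664882 -0.24619282] z 90.71732435230376 90.78675663394495
```

View pics/c4.png

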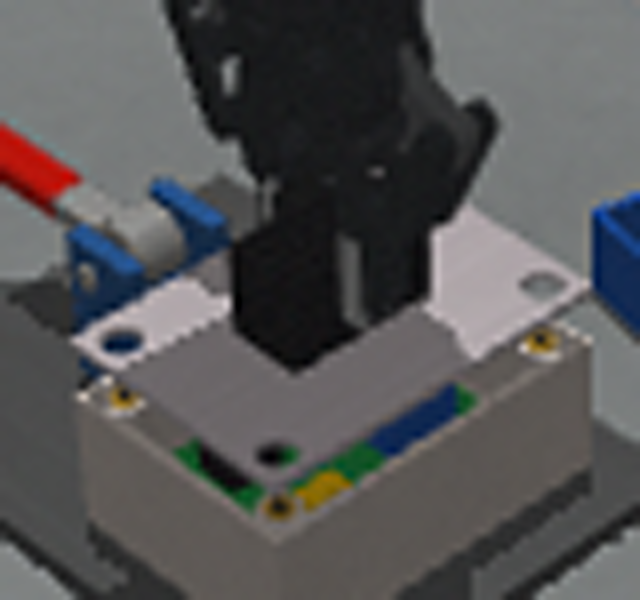

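```bash
python3 - <<'E'
from h import *
px=lambda a:(np.array(a)+.5)/8-.5+[255,145]
M=C[[1,2,3]]
I=px([(123,398),(279,506),(543,343)]);H=px([(123,342),(277,455),(543,285)])
print(pose('side',I,M,[595,88,67,12,0,0],[0,1,3]))
for z in (87.7,88.7,89.7):print(pose('side',H,M,[595,88,z,12,0,0],[0,1,3]))
E
```

```text
(array([595.7 ,  88.32,  67.  ,  11.87,   0.  ,   0.  ]), np.float64(0.3))
(array([597.82,  90.77,  87.7 ,  12.16,   0.  ,   0.  ]), np.float64(0.3))
(array([597.27,  89.73,  88.7 ,  12.17,   0.  ,   0.  ]), np.float64(0.28))
(array([596.73,  88.69,  89.7 ,  12.18,   0.  ,   0.  ]), np.float64(0.27))
```

```bash
python3 -m inch '[-0.001,-0.001,-0.002,0,0,-0.1,255,0,0,-0.002,0,0,0,255,0,0,-0.001,0,0,0,255,0,0,0,0,0,0,255,0,0,0,0,0,0,255,0,0,0,0,0,0,255]'
python3 - <<'E'
from h import *
Z=[];Q=[];
for i in range(4): z,d=snap('side','side4');T,_=snap('top','top4');Z.append(z);Q.append(T);s=r.sense();print(s['tool_pos'].round(1),s['tcp_rot'].round(2),s['ft_force'].round(1),s['qd'].round(2))
z=np.mean(Z,0).astype(np.uint8);T=np.mean(Q,0).astype(np.uint8)
R=lambda a,k:cv2.resize(a[:,:,::-1],None,fx=k,fy=k,interpolation=2)
cv2.imwrite('pics/c5.png',np.hstack([R(z[158:218,260:330],6),R(T[160:220,245:305],6)]))
im=z.astype(int)
uv=[(u,v) for v in range(160,212) for u in range(260,332)];P,D=ray('side',uv)
w=P+D*np.array([d[v,u] for u,v in uv])[:,None]
c=np.array([im[v,u] for u,v in uv])
k=(w[:,2]>76)&(w[:,2]<95)&(c.max(1)-c.min(1)<25)&(c.min(1)>80);w=w[k]
for _ in range(5):
    A=np.c_[w[:,:2]-[595,88],np.ones(len(w))]
    x=np.linalg.lstsq(A,w[:,2],rcond=None)[0];e=w[:,2]-A@x;w=w[abs(e)<4]
print(len(w),'tilt deg',np.degrees(x[:2]),'z',x[2])
# rim depth for reference
uv=[(u,v) for v in range(180,215) for u in range(260,332)];P,D=ray('side',uv)
E
```

```text
time: 10.55
tool_pos: [596.9, 87.7, 93.8]
tcp_rot: [-180.0, 0.0, -168.2]
ft_force: [-0.1, -0.1, -2.0]
finger_gap: 29.0
[597.   87.7  93.8] [-1.8000e+02  1.0000e-02 -1.6817e+02] [-0.9  0.5 -2.9] [-0.03  0.   -0.01 -0.02  0.01  0.02]
[596.9  87.7  93.8] [-1.8000e+02  1.0000e-02 -1.6817e+02] [-0.2 -0.2 -3.9] [ 0.08  0.07 -0.01  0.07  0.08  0.06]
[596.9  87.7  93.8] [ 1.8000e+02  1.0000e-02 -1.6817e+02] [-0.4 -0.4 -2.1] [ 0.07 -0.01 -0.02 -0.03 -0.07  0.  ]
[596.9  87.7  93.8] [-180.      0.   -168.17] [ 0.1 -0.3 -2.3] [ 0.07 -0.09  0.03  0.   -0.15  0.02]
817 tilt deg [-0.12672757 -0.06015323] z 85.25908379376307
```

View pics/c5.png

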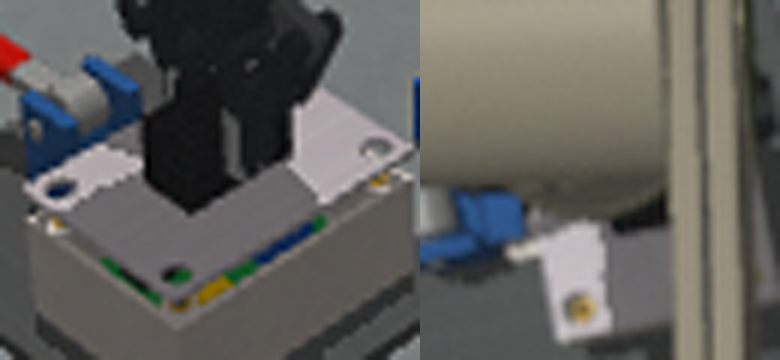

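```bash
python3 - <<'E'
from h import *
px=lambda a,o:(np.array(a)+.5)/6-.5+o
H=px([(62,188),(177,275),(377,148)],[260,158])
for z in (82.3,83.3,84.3):print(pose('side',H,C[[1,2,3]],[595,88,z,12,0,0],[0,1,3]))
h=px([(160,308)],[245,160])
a=np.radians(12);R=np.array([[np.cos(a),-np.sin(a)],[np.sin(a),np.cos(a)]])
print('plate centre from top hole',(atz('top',h,83.3)[:,:2]-(R@C[1])))
im=np.load('pics/top4.npz')['im'][200:222,262:282].astype(int)
hsv=cv2.cvtColor(im.astype(np.uint8),cv2.COLOR_RGB2GRAY)
print(hsv[5:17,4:18])
print(proj('top',np.r_[np.array([595.8,88.2])+R@C[1],67]),proj('top',np.r_[np.array([595.8,88.2])+R@C[1],83.3]))
E
```

```text
(array([597.07,  89.83,  82.3 ,  11.65,   0.  ,   0.  ]), np.float64(0.38))
(array([596.53,  88.79,  83.3 ,  11.66,   0.  ,   0.  ]), np.float64(0.37))
(array([595.98,  87.76,  84.3 ,  11.67,   0.  ,   0.  ]), np.float64(0.36))
plate centre from top hole [[595.77683718  87.3099148 ]]
[[185 193 192 191 193 191 195 195 182 145 107 108 107 106]
 [167 192 194 193 193 191 191 193 178 141 108 106 105 106]
 [160 193 193 193 195 192 194 193 190 167 107 108 108 105]
 [155 191 192 188 167 162 169 186 194 171 105 106 110 106]
 [142 192 183 150 118 118 148 176 185 171 104 110 110 103]
 [130 185 171 106 108 123 146 172 175 169 109 108 108 106]
 [115 168 168 106 111 111 111 157 176 180 141 108 110 109]
 [111 160 171 120 114 130 134 154 179 193 172 108 111 109]
 [103 154 182 154 145 163 160 169 190 196 171 109 110 107]
 [ 92 143 194 187 176 184 176 183 190 179 156 100 100  98]
 [ 86 135 193 189 183 178 167 161 149 133 115  82  83  75]
 [ 85 118 166 160 133 121 107  91  76  68  66  57  55  57]]
[[271.60573377 211.1860636 ]] [[270.91569966 210.90464507]]
```

```bash
python3 -m inch '[0,0,0.0006,0,0,0,255,0,0,0,0,0,0,255,0,0,0,0,0,0,255,0,0,0,0,0,0,255,0,0,0,0,0,0,255]'
python3 - <<'E'
from h import *
s=r.sense();print(s['tool_pos'],s['qd'].round(2),s['finger_gap'])
def hole_cloud(n):
    im,d=snap('side',n)
    return im
hole_cloud('fin'); a=np.load('pics/side0.npz')['im'].astype(int);b=np.load('pics/fin.npz')['im'].astype(int)
print('change at tray/meter/reel',[np.abs(a[y:y2,x:x2]-b[y:y2,x:x2]).mean().round(1) for x,x2,y,y2 in((330,380,165,205),(375,435,205,265),(422,460,270,310))])
r.hand_in()
E
```

```text
time: 11.45
tool_pos: [596.9, 87.6, 94.3]
tcp_rot: [180.0, -0.0, -168.2]
ft_force: [0.6, -0.8, -3.4]
finger_gap: 29.1
[596.85661694  87.64715838  94.31209914] [ 0.01  0.05  0.06 -0.06  0.04  0.02] 29.076775614860804
change at tray/meter/reel [np.float64(4.8), np.float64(5.9), np.float64(6.3)]
the job is handed in; nothing more can be done
```

I pushed the lever down first, then gripped the cover by its heat sink and held it over the case. I handed the job in at about 11.5 s with the arm still holding.

**Lever:** it met its stop, where the push rose to about 12 N. Depth readings showed the grip level at about z = 68 mm, the locked height.

**Cover height and tilt:** the underside is about 14.8 mm above the rim by the last reading, and the tilt is at most about 0.15°. I took that as touch-free: the downward force only matched the cover's weight.

**Cover position:** the side camera puts its centre within about 1 mm of the case centre and its turn within about 0.5°. The one hole visible from above puts the centre within about 1 mm too, with its brass insert showing through.

**Not confirmed directly:** the arm hid the other holes from the top camera, so I did not see all four threads whole. At the measured offset they should be, since the holes allow about 4.5 mm.

**Multimeter, tray and reel:** the arm never went near them. Image differences there were 5–6 grey levels. I put that down to camera noise but did not check further.

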